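# Feed a wood strip under the leaf spring of a sanding jig and lock it

## Robot

A 6-joint arm with a two-finger parallel gripper is mounted at the origin on the work surface. World frame = base frame: x ahead of the robot, y to its left, z up, the work surface at z = 0. Lengths are in m, angles in rad, forces in N, time in s.
With the tool pointing down it reaches from about 0.35 to 0.775 m from the base axis. Payload 7.3 kg.
Tool frame: the origin (TCP) lies between the finger pads; the fingertips stand 17 mm ahead of it and the grasp point (between the pads) lies 2 mm behind it; z points along the fingers, y is the line along which they close (so a half turn about z gives the same grasp; the last joint's range is limited). The gripper opens to 92 mm and grips with 3 to 60 N. Pads are 19 mm wide; open, the fingers measure 130 mm over their backs; the gripper's body (75 mm by 190 mm) begins 47 mm behind the grasp point.
Start: joints at [-1.247, 0.342, 1.524, -0, 1.275, -0.146], TCP at [0.238, -0.468, 0.216] pointing down, gripper open.
Joint ranges: [-2.53, 2.53], [-0.77, 2.02], [0.04, 2.7], [-1, 4.14], [0.28, 2.66], [-3.11, 3.11]. Speed limits (rad/s): [2.57, 2.57, 3.14, 3.14, 3.14, 3.14].

## Interface

Orientations are given as [roll, pitch, yaw] about the fixed x, y, z axes, in that order (R = Rz(yaw) Ry(pitch) Rx(roll)).
In Python, from cell import robot, optics gives the robot as it stands.
- The arm moves only by the tool play_rows, never from a script. Its argument "rows" is a list of rows, each a list of 7 numbers: the shift along the tool's x, y, z in cm, then the turn, a rotation vector about the tool's x, y, z in rad, then the opening, from 0 (shut) to 1 (fully open). In form: [[tx, ty, tz, wx, wy, wz, grip], ...]. A call has 1 to 20 rows; each row is the pose to reach, as a shift and turn from the pose commanded when the call began, along the tool's axes at that moment; what a row does not reach only later rows make up. A row lasts 1/10 s, in which the tool goes at most 50 mm and 8.59 degrees, less where a joint would pass 70% of its speed; a pose out of reach is approached as far as the arm can. A call with a gripper value outside its range is refused whole. The fingers move at their own pace and stop on an object; "squeeze" is the grip in N (left out, the last holds). Time passes only in rows, so rows that repeat a pose let the fingers close. It gives the time, the measured TCP pose, the force, the opening and the grip force at its end, in the units of the state.
- robot.observe(): the state, without advancing time (a new reading comes with each control period).
- optics.read_camera(name): name is "scene" or "top"; returns (picture, depth): 400x640x3 uint8, red, green, blue; 400x640 float32, m along the optical axis (not along the pixel's ray), 0 where there is no reading.
- optics.camera_model(name): a dict with "fx", "fy", "cx", "cy" (pixels), "origin" and "rotation" of the camera in the world. Camera axes: x right, y up, looking along -z (the intrinsics and any distortion apply to the point x, -y, -z); pixel columns grow to the right and rows downward; lengths in m; the calibration is good to about 2 mm. A picture is of the moment at which its call begins. camera_model takes no time and is no camera call.
- robot.hand_in(): hands the job in; it is judged then, once.
The state is a dict: "time": time; "qpos": joint angles; "qvel": joint speeds; "joint_efforts": joint torques, N m; "tool_pos": TCP position; "tool_rot": TCP orientation; "contact_force": force on the tool from outside, world axes, zero at the start; "torque": the same for the moment, N m; "opening": finger opening in m; "grip_force": force on a finger pad.
Only numpy, scipy, OpenCV 4.12 (cv2) and the standard library are available. Lean on these libraries where they do the work, as an engineer would, in place of code of your own. Each camera call takes 0.05 s, during which the arm holds its last target. There are 200 camera calls.

## Task

Load the sanding jig: with the fingertips press down hard on the rubber pad of the wood strip lying in the jig's channel and slide it along, under the steel leaf spring, until its nose is fully home against the end stop. Then push the jig's wooden turn-button round with a fingertip until it lies straight across the channel behind the strip. Do not pick anything up, and leave the other things on the bench where they are.

Things in the scene. Friction and masses are not known exactly. Their poses are not given: they have to be found in the camera images.
- jig: Plywood sanding jig screwed to the bench, base plate 280 x 100 x 12 mm. Origin: on the bench top below the channel's middle line; x = feed direction (towards the end stop), z up; all 'jig' numbers are mm in this frame. A straight waxed channel along x, 46.5 wide, floor z 12, centred on y 0, runs between two rails 16 wide (tops z 25). Tail block at its start: x -145 to -131, top z 30.
- jig_stop (a point): Middle of the front face of the wooden end stop, at jig x 100, z 21; the stop's top is at z 34. Fully home, the strip's nose touches this face.
- jig_bridge (a point): Middle of the top of the steel bridge that bridges the channel and carries the leaf spring: jig x 14 to 26, y -37 to 37, top z 54.5; the strip passes beneath it. Keep fingers clear of it.
- strip: The work piece: pale wood strip 160 x 44 x 18 mm, 0.1 kg, loose, flat in the channel, top at jig z 30; a thin dark rubber grip pad on its tail half. Origin: centre of its underside; x points to the nose (goes under the spring). At the start its tail is within 9 mm of the tail block (no room for a finger), its nose under the steel bridge. Fully home: origin at jig x +20, 62 to 70 mm further on.
- strip_press (a point): Middle of the top of the strip's rubber grip pad (60 x 36 mm, 1 mm proud: jig z 31), 38 mm from the strip's tail: the place for the fingertips. Their friction on the pad (about 1) drives the strip; floor and spring are slippery (about 0.2). Press with about 12 to 20 N: with much less the fingers slip as the nose meets the spring.
- leaf (a joint): Spring-steel leaf 30 mm wide, hinged at the bridge (jig x 20, z 40), sloping down towards the end stop; its rubbing bend is at jig x 77. Value in rad: 0 = free (bend 10 mm above the floor), about 0.13 with the strip under it. The nose meets its slope after about 15 to 25 mm of travel; it then bears on the strip with about 8 N and keeps it where it is left.
- button (a joint): Wooden turn-button (pivoting bar) on the -y rail. Value in rad: 0 = points to jig -x along the rail; negative = swung outwards off the -y side (as at the start); 1.57 = straight across the channel (points to +y), its end of travel, just behind the tail of a strip that is home. Grows clockwise seen from above. Stays where left; 1 N at its end moves it. It cannot close before the strip is home.
- button_pivot (a point): Pivot of the turn-button, at jig x -69, y -31.5, z 26 (underside of the bar). The bar reaches 60 mm from here and is 12 mm wide and 14 mm high (z 26 to 40).
- button_knob (a point): Middle of the round upright stub (14 mm diameter, jig z 40 to 56) on the turn-button, 52 mm from its pivot.
- spare: Bystander: a second strip like the work piece, flat on the bench beside the jig. Origin: centre of its underside.
- driver: Bystander: screwdriver lying on the bench beside the jig. Origin: underside below its middle.
- sander: Bystander: cork sanding block 100 x 55 x 26 mm, on the bench beyond the jig's end stop. Origin: centre of its underside.
- bracket: Bystander: scalloped wooden bracket 150 x 118 x 16 mm, flat on the bench. Origin: on its underside.
- glue: Bystander: white glue bottle, 56 mm diameter, 150 mm high. Origin: centre of its underside.
- jar: Bystander: glass jar, 70 mm diameter, 85 mm high. Origin: centre of its underside.
- tape: Bystander: roll of masking tape, 96 mm diameter, 24 mm high, flat. Origin: centre of its underside.
Mind the look-alikes: they are no part of the job. What is shaped like the strip but blue or turquoise is not meant.

How it is judged:
By the outcome, as a careful person would: the job done as asked, in the order asked, and still so for the second after the job is handed in, with the robot touching nothing.
It also fails if it takes over 58 s, if anything falls off the work surface, if the arm or the gripper's body presses on something with over 40 N, if the wrist force passes 120 N, or if a joint passes its speed limit or range.

## Working session

There is one attempt and no reset: what is moved stays moved. The work goes in short steps, Python scripts to look and compute and a tool call to move; the robot and the scene stay as the last step left them, time stands still between calls to the robot, and variables do not carry over. Pictures are saved under pics/ and viewed, at most 10 in all, crops included, and the job is handed in when it is done.

Besides the shell and the picture viewer there is one more tool, called after ">>>" as a command line: name --pt "numbers of a row" for each row, then --argument value for the rest. play_rows: Moves the arm, as the interface text tells. Its arguments: {"type":"object","properties":{"rows":{"type":"array"},"squeeze":{"type":"number"}},"required":["rows"]}

```bash
mkdir -p pics
cat > h.py <<'E'
from cell import robot, optics
import numpy as np, cv2
def snap(n,tag):
    p,d=optics.read_camera(n); np.savez(f'pics/{n}_{tag}.npz',p=p,d=d)
    cv2.imwrite(f'pics/{n}_{tag}.png',p[...,::-1]); return p,d
def ray(n,u,v):
    m=optics.camera_model(n); R=np.array(m['rotation']); o=np.array(m['origin'])
    K=np.array([[m['fx'],0,m['cx']],[0,m['fy'],m['cy']],[0,0,1]])
    dist=m.get('distortion')
    q=cv2.undistortPoints(np.array([[[u,v]]],float),K,None if dist is None else np.array(dist,float))[0,0]
    return o,R@np.array([q[0],-q[1],-1.])
def onz(n,u,v,z):
    o,r=ray(n,u,v); return o+r*(z-o[2])/r[2]
def bydepth(n,u,v,d):
    o,r=ray(n,u,v); return o+r*d[int(v),int(u)]
E
python3 - <<'E'
from h import *
for n in('scene','top'): snap(n,'0'); print(optics.camera_model(n))
s=robot.observe(); print(s['tool_pos'],s['tool_rot'],s['time'],s['opening'])
E
```

```text
{'fx': 459.0890986123294, 'fy': 459.0890986123294, 'cx': 314.67189979890884, 'cy': 192.45116124613796, 'origin': array([ 1.35601318, -0.25264602,  1.16155385]), 'rotation': array([ 0.67295   , -0.0124429 ,  1.23961421])}
{'fx': 457.95092625602695, 'fy': 457.95092625602695, 'cx': 325.4855164071376, 'cy': 200.92987520428633, 'origin': array([0.39105836, 0.04771054, 1.45903911]), 'rotation': array([ 0.10719656,  0.00321333, -1.59125759])}
[ 0.237558   -0.46773948  0.21509265] [-3.14019298e+00 -2.03906552e-04  4.69811618e-01] 0.1 0.09192370840430072
```

View pics/top_0.png

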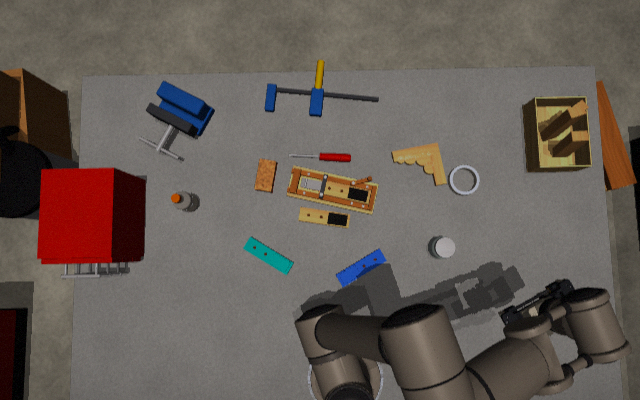

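View pics/scene_0.png

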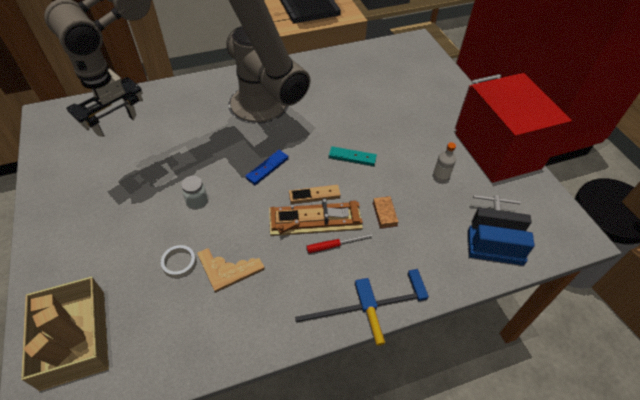

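```bash
sed -i "s/R=np.array(m\['rotation'\])/R=Rotation.from_euler('xyz',m['rotation']).as_matrix()/; 2a from scipy.spatial.transform import Rotation" h.py
python3 - <<'E'
from h import *
a=cv2.imread('pics/top_0.png')[150:235,275:390]; b=cv2.imread('pics/scene_0.png')[180:260,255:375]
a=cv2.resize(a,(800,591),interpolation=cv2.INTER_CUBIC); 
b=cv2.resize(b,(800,533),interpolation=cv2.INTER_CUBIC)
cv2.imwrite('pics/a.png',a);cv2.imwrite('pics/b.png',b)
E
```

```text
(no output)
```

View pics/a.png

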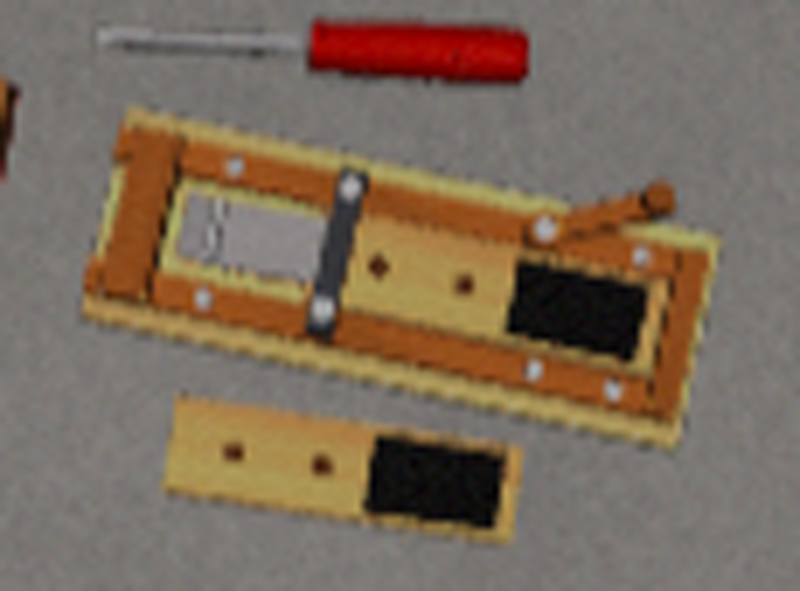

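View pics/b.png

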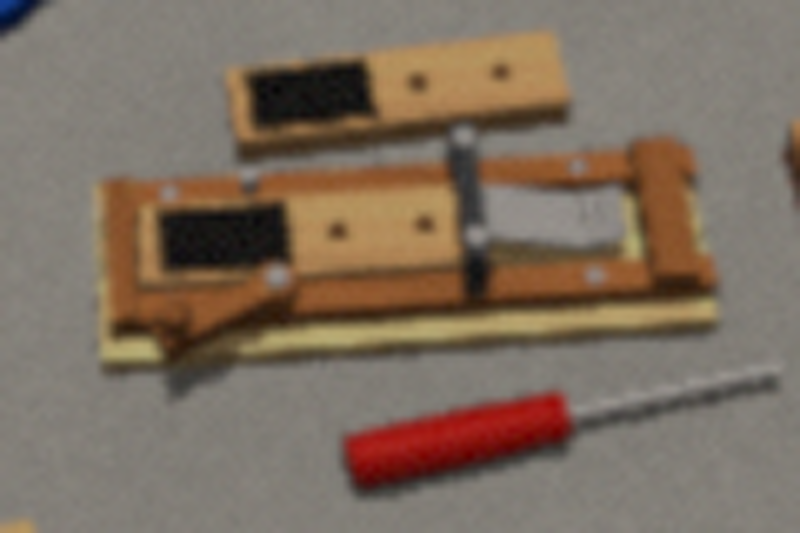

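The crops show the jig with its end stop at the left in the top view. The base plate corners are at crop (128,107), (720,237), (677,447) and (83,318), the rubber pad is around (577,310), and the button pivot is at (543,229) with its knob at (659,196).

```bash
cat >> h.py <<'E'
def top_crop(u,v,z): return onz('top',275+(u+.5)*115/800-.5,150+(v+.5)*85/591-.5,z)
def sc_crop(u,v,z): return onz('scene',255+(u+.5)*120/800-.5,180+(v+.5)*80/533-.5,z)
E
python3 - <<'E'
from h import *
def fit(P,Q): # jig->world 2d
    P=np.array(P,float);Q=np.array(Q);a=P-P.mean(0);b=Q-Q.mean(0)
    th=np.arctan2((a[:,0]*b[:,1]-a[:,1]*b[:,0]).sum(),(a*b).sum())
    R=np.array([[np.cos(th),-np.sin(th)],[np.sin(th),np.cos(th)]]);t=Q.mean(0)-R@P.mean(0)
    return th,R,t,np.abs(Q-(P@R.T+t)).max()
# plate: x range? -145..135
P=[(135,-50),(-145,-50),(-145,50),(135,50)]
P=[(x/1e3,y/1e3) for x,y in P]
Q=[top_crop(u,v,.012)[:2] for u,v in[(128,107),(720,237),(677,447),(83,318)]]
th,R,t,e=fit(P,Q);print('top plate',th,t,e)
# bridge ends & pivots
J=lambda w:(np.linalg.inv(R)@(np.array(w[:2])-t)*1e3).round(1)
print('top: sides',np.linalg.norm(Q[0]-Q[1]),np.linalg.norm(Q[1]-Q[2]))
for nm,f,u,v,z in [('pivot',top_crop,543,229,.042),('knob',top_crop,659,196,.056),('br1',top_crop,350,187,.056),('br2',top_crop,322,307,.056),
 ('stopfaceA',top_crop,180,140,.034),('stopfaceB',top_crop,153,300,.034),
 ('padTL',top_crop,515,262,.031),('padTR',top_crop,648,285,.031),('padBR',top_crop,632,360,.031),('padBL',top_crop,508,333,.031),
 ('s pivot',sc_crop,277,275,.042),('s knob',sc_crop,172,315,.056),('s br1',sc_crop,477,235,.056),('s br2',sc_crop,462,135,.056),
 ('s pl1',sc_crop,103,365,.012),('s pl2',sc_crop,718,325,.012),
 ('s pad1',sc_crop,162,210,.031),('s pad2',sc_crop,283,205,.031),('s pad3',sc_crop,289,260,.031),('s pad4',sc_crop,165,270,.031)]:
    w=f(u,v,z);print(nm,J(w),w[:2].round(4))
d=np.load('pics/top_0.npz')['d']
for u,v in[(577,310),(440,250),(420,220),(60,400)]: 
    c=(275+u*115/800,150+v*85/591);print(bydepth('top',*c,d).round(4))
E
```

```text
top plate 1.3342635368011837 [0.58459904 0.03168002] 0.0017718867507210412
top: sides 0.27866126110937095 0.09880516307413394
pivot [-63.1 -30.8] [ 0.5997 -0.0368]
knob [-110.1  -54.1] [ 0.6114 -0.088 ]
br1 [ 25.2 -28.7] [0.6184 0.0494]
br2 [25.7 26.6] [0.5648 0.0629]
stopfaceA [105.9 -36.7] [0.6451 0.1261]
stopfaceB [101.7  37.2] [0.5723 0.1393]
padTL [-54.1 -15. ] [ 0.5865 -0.0244]
padTR [-115.   -17.6] [ 0.5748 -0.0842]
padBR [-114.9   17.3] [ 0.5409 -0.076 ]
padBL [-57.8  17.3] [ 0.5543 -0.0204]
s pivot [-62.5 -32.2] [ 0.6012 -0.0366]
s knob [-109.9  -59.3] [ 0.6164 -0.0891]
s br1 [ 27.2 -28. ] [0.6182 0.0515]
s br2 [26.5 28.5] [0.5631 0.0641]
s pl1 [-142.5  -53.4] [ 0.6032 -0.1194]
s pl2 [135.3 -55.8] [0.6706 0.1501]
s pad1 [-112.    16.2] [ 0.5426 -0.0734]
s pad2 [-56.8  14.3] [ 0.5574 -0.0201]
s pad3 [-56.2 -16.7] [ 0.5876 -0.0269]
s pad4 [-112.2  -17.4] [ 0.5752 -0.0815]
[ 0.5632 -0.0534  0.0271]
[0.5913 0.008  0.0313]
[0.6053 0.0167 0.0303]
[0.5296 0.1835 0.0007]
```

```bash
cat >> h.py <<'E'
TH=1.334; O=np.array([.5859,.0370])
def jw(x,y): c,s=np.cos(TH),np.sin(TH); return O+np.array([c*x-s*y,s*x+c*y])/1e3
def wj(w): c,s=np.cos(TH),np.sin(TH); d=(np.array(w[:2])-O)*1e3; return np.array([c*d[0]+s*d[1],-s*d[0]+c*d[1]]).round(1)
def go(x,y,tipz): # jig mm, tip height mm, yaw TH -> row
    s=robot.observe(); R0=Rotation.from_euler('xyz',s['tool_rot'])
    T=Rotation.from_euler('xyz',[np.pi,0,TH]); p=np.r_[jw(x,y),(tipz+17)/1e3]
    return np.r_[R0.inv().apply(p-s['tool_pos'])*100,(R0.inv()*T).as_rotvec()].round(3)
E
python3 -c "
from h import *
print(wj([.565,-.051]),jw(-90,0)); print(go(-90,0,150),go(-90,0,60))"
```

```text
[-90.4  -0.3] [ 0.56478694 -0.05048851]
[ 4.8066e+01 -2.2383e+01  4.8500e+00 -1.0000e-03 -1.0000e-03 -8.6400e-01] [ 4.8064e+01 -2.2371e+01  1.3850e+01 -1.0000e-03 -1.0000e-03 -8.6400e-01]
```

>>> play_rows --pt "20 -9.3 1 0 0 -0.3 0" --pt "48.1 -22.4 2 0 0 -0.864 0" --pt "48.1 -22.4 2 0 0 -0.864 0" --pt "48.1 -22.4 2 0 0 -0.864 0" --pt "48.1 -22.4 2 0 0 -0.864 0" --pt "48.1 -22.4 2 0 0 -0.864 0" --pt "48.1 -22.4 2 0 0 -0.864 0" --pt "48.1 -22.4 2 0 0 -0.864 0" --pt "48.1 -22.4 2 0 0 -0.864 0" --pt "48.1 -22.4 2 0 0 -0.864 0" --pt "48.1 -22.4 2 0 0 -0.864 0" --pt "48.1 -22.4 2 0 0 -0.864 0" --pt "48.1 -22.4 2 0 0 -0.864 0" --pt "48.1 -22.4 2 0 0 -0.864 0" --pt "48.1 -22.4 6 0 0 -0.864 0" --pt "48.1 -22.4 10 0 0 -0.864 0" --pt "48.1 -22.4 12 0 0 -0.864 0" --pt "48.1 -22.4 14 0 0 -0.864 0" --pt "48.1 -22.4 14 0 0 -0.864 0"

```text
time: 2.0
tool_pos: [0.5628, -0.0517, 0.0734]
tool_rot: [-3.136, 0.0, 1.332]
contact_force: [0.0, 0.1, -0.3]
opening: 0.0006
grip_force: 0.0
```

Run:
```python
from h import *
s=robot.observe();print(s['time'],s['tool_pos'],s['tool_rot'],s['contact_force'],s['opening'],wj(s['tool_pos']),go(-90,0,31))
p,d=snap('scene','1')
b=cv2.resize(p[180:260,255:375,::-1],(800,533),interpolation=cv2.INTER_CUBIC);cv2.imwrite('pics/b1.png',b)
```

```text
2.0 [ 0.56276096 -0.05168912  0.07341226] [-3.13613628e+00  3.64266135e-04  1.33168112e+00] [ 0.04922203  0.09381654 -0.2544209 ] 0.0006067496123152541 [-91.6   1.7] [ 1.66e-01  1.82e-01  2.54e+00 -5.00e-03  0.00e+00 -2.00e-03]
```

View pics/b1.png

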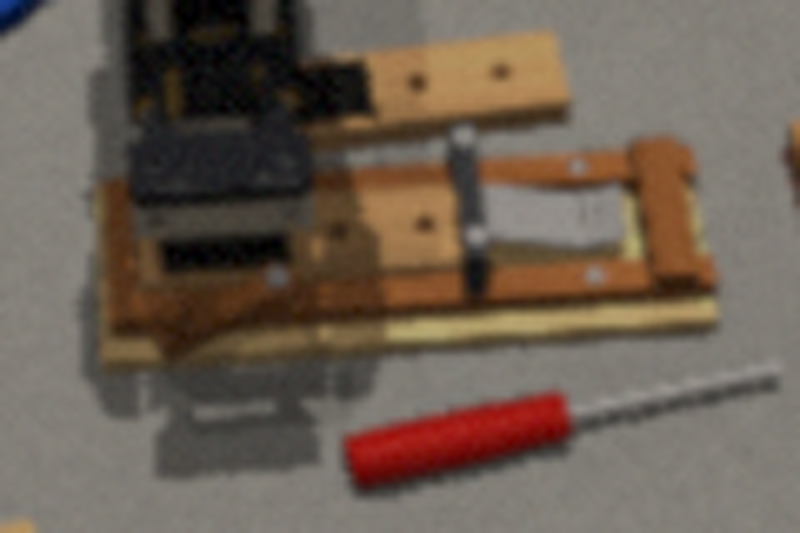

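The gripper is centred over the pad around (220,200) and the body hides the fingertips. The spring and bridge are clear of it. Next I descend to contact.

>>> play_rows --pt "0.17 0.18 1 0 0 0 0" --pt "0.17 0.18 2 0 0 0 0" --pt "0.17 0.18 2.3 0 0 0 0" --pt "0.17 0.18 2.45 0 0 0 0" --pt "0.17 0.18 2.55 0 0 0 0" --pt "0.17 0.18 2.55 0 0 0 0"

```text
time: 2.65
tool_pos: [0.5675, -0.0494, 0.0504]
tool_rot: [3.141, 0.0, 1.334]
contact_force: [0.4, 0.1, -0.2]
opening: 0.0008
grip_force: 0.0
```

>>> play_rows --pt "0 0 0.1 0 0 0 0" --pt "0 0 0.2 0 0 0 0" --pt "0 0 0.2 0 0 0 0"

```text
time: 2.95
tool_pos: [0.5673, -0.0494, 0.0482]
tool_rot: [3.142, 0.0, 1.334]
contact_force: [-0.0, -0.2, -0.4]
opening: 0.0001
grip_force: 0.0
```

```bash
python3 -c "
from h import *
s=robot.observe();print(s['tool_pos'],s['contact_force'],wj(s['tool_pos']),go(-90,0,31))"
```

```text
[ 0.56729411 -0.04939672  0.04817259] [-0.00620536 -0.16072419 -0.35893016] [-88.4  -2.2] [-0.165 -0.218  0.017  0.     0.    -0.   ]
```

>>> play_rows --pt "-0.15 -0.2 0 0 0 0 0" --pt "-0.15 -0.2 0.05 0 0 0 0" --pt "-0.15 -0.2 0.1 0 0 0 0" --pt "-0.15 -0.2 0.1 0 0 0 0"

```text
time: 3.35
tool_pos: [0.565, -0.0504, 0.0471]
tool_rot: [-3.142, 0.0, 1.334]
contact_force: [0.7, -0.9, 0.2]
opening: 0.0004
grip_force: 0.0
```

>>> play_rows --pt "0 0 0.05 0 0 0 0" --pt "0 0 0.1 0 0 0 0" --pt "0 0 0.1 0 0 0 0"

```text
time: 3.65
tool_pos: [0.565, -0.0504, 0.0461]
tool_rot: [-3.141, 0.0, 1.334]
contact_force: [-0.6, -0.5, -0.2]
opening: 0.0002
grip_force: 0.0
```

>>> play_rows --pt "0 0 0.05 0 0 0 0" --pt "0 0 0.1 0 0 0 0" --pt "0 0 0.1 0 0 0 0"

```text
time: 3.95
tool_pos: [0.565, -0.0504, 0.0451]
tool_rot: [-3.141, 0.0, 1.334]
contact_force: [-0.1, 0.0, 0.6]
opening: 0.0003
grip_force: 0.0
```

>>> play_rows --pt "0 0 0.05 0 0 0 0" --pt "0 0 0.1 0 0 0 0" --pt "0 0 0.1 0 0 0 0"

```text
time: 4.25
tool_pos: [0.565, -0.0504, 0.0441]
tool_rot: [-3.142, 0.0, 1.334]
contact_force: [0.2, -0.1, -0.5]
opening: 0.0007
grip_force: 0.0
```

Run:
```python
from h import *
s=robot.observe();print(s['tool_pos'],s['tool_rot'],s['contact_force'],s['joint_efforts'])
p,d=snap('scene','2');q,e=snap('top','2')
b=cv2.resize(p[160:260,255:375,::-1],(600,500),interpolation=cv2.INTER_CUBIC)
a=cv2.resize(q[150:250,315:355,::-1],(200,500),interpolation=cv2.INTER_CUBIC)
cv2.imwrite('pics/c2.png',np.hstack([b,a]))
```

```text
[ 0.56500759 -0.05041976  0.0441388 ] [-3.14154476e+00  9.11824105e-05  1.33379388e+00] [ 0.20842532 -0.14913196 -0.51461147] [-3.94148999e-03 -5.08197284e+01 -1.92116296e+01  6.47359248e-02
  2.17011647e-02  7.65709638e-05]
```

View pics/c2.png

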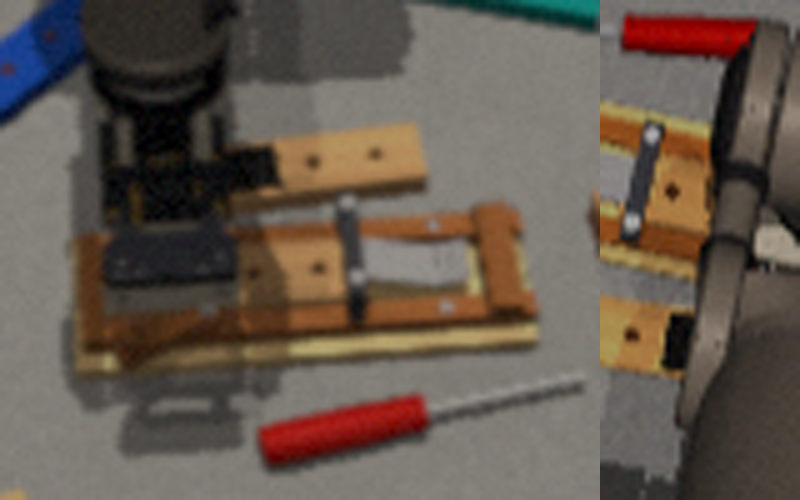

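The gripper at about (170,250) sits over the pad and nothing looks wrong, so the tip height is simply a few millimetres off. I continue down slowly.

>>> play_rows --pt "0 0 0.05 0 0 0 0" --pt "0 0 0.1 0 0 0 0" --pt "0 0 0.1 0 0 0 0"

```text
time: 4.65
tool_pos: [0.565, -0.0504, 0.0431]
tool_rot: [-3.142, 0.0, 1.334]
contact_force: [0.1, -0.6, -0.3]
opening: 0.0004
grip_force: 0.0
```

>>> play_rows --pt "0 0 0.05 0 0 0 0" --pt "0 0 0.1 0 0 0 0" --pt "0 0 0.1 0 0 0 0"

```text
time: 4.95
tool_pos: [0.565, -0.0504, 0.0421]
tool_rot: [-3.141, 0.0, 1.334]
contact_force: [-0.2, -0.4, 0.4]
opening: 0.0005
grip_force: 0.0
```

Run:
```python
from h import *
s=robot.observe();print(s['tool_pos'],s['contact_force'],s['joint_efforts'])
p,d=snap('scene','3')
for u in range(277,304,4):
  print(u,[tuple(np.r_[wj(w),w[2]*1e3].astype(int)) for v in range(196,228,3) for w in [bydepth('scene',u,v,d)]])
```

```text
[ 0.56497235 -0.05040005  0.04211497] [-0.18151672 -0.3706572   0.43901358] [-3.04811139e-03 -5.08667207e+01 -1.91297919e+01  6.47017895e-02
  2.17682164e-02  1.38306232e-04]
277 [(np.int64(-118), np.int64(-11), np.int64(140)), (np.int64(-119), np.int64(-24), np.int64(143)), (np.int64(-119), np.int64(-30), np.int64(137)), (np.int64(-120), np.int64(-41), np.int64(137)), (np.int64(-120), np.int64(-72), np.int64(165)), (np.int64(-120), np.int64(-80), np.int64(162)), (np.int64(-121), np.int64(-92), np.int64(165)), (np.int64(-121), np.int64(-96), np.int64(158)), (np.int64(-122), np.int64(-88), np.int64(132)), (np.int64(-125), np.int64(-21), np.int64(21)), (np.int64(-125), np.int64(-37), np.int64(29))]
281 [(np.int64(-107), np.int64(-27), np.int64(159)), (np.int64(-108), np.int64(-31), np.int64(151)), (np.int64(-108), np.int64(-51), np.int64(164)), (np.int64(-108), np.int64(-59), np.int64(161)), (np.int64(-109), np.int64(-73), np.int64(166)), (np.int64(-109), np.int64(-82), np.int64(165)), (np.int64(-110), np.int64(-91), np.int64(163)), (np.int64(-110), np.int64(-94), np.int64(154)), (np.i
[... 2029 characters left out ...]
)), (np.int64(-68), np.int64(-97), np.int64(152)), (np.int64(-67), np.int64(-88), np.int64(125)), (np.int64(-65), np.int64(-37), np.int64(38)), (np.int64(-66), np.int64(-44), np.int64(32))]
301 [(np.int64(-45), np.int64(77), np.int64(19)), (np.int64(-46), np.int64(67), np.int64(16)), (np.int64(-46), np.int64(60), np.int64(10)), (np.int64(-47), np.int64(56), np.int64(0)), (np.int64(-55), np.int64(-75), np.int64(162)), (np.int64(-56), np.int64(-85), np.int64(162)), (np.int64(-56), np.int64(-94), np.int64(161)), (np.int64(-57), np.int64(-94), np.int64(147)), (np.int64(-56), np.int64(-88), np.int64(124)), (np.int64(-53), np.int64(-30), np.int64(26)), (np.int64(-54), np.int64(-40), np.int64(24))]
```

>>> play_rows --pt "0 0 0.05 0 0 0 0" --pt "0 0 0.1 0 0 0 0" --pt "0 0 0.1 0 0 0 0"

```text
time: 5.3
tool_pos: [0.565, -0.0504, 0.0411]
tool_rot: [-3.141, 0.0, 1.334]
contact_force: [1.3, -0.1, -0.4]
opening: 0.0007
grip_force: 0.0
```

>>> play_rows --pt "0 0 0.05 0 0 0 0" --pt "0 0 0.1 0 0 0 0" --pt "0 0 0.1 0 0 0 0"

```text
time: 5.6
tool_pos: [0.565, -0.0504, 0.0401]
tool_rot: [-3.141, 0.0, 1.334]
contact_force: [-0.3, 0.5, 0.1]
opening: 0.0002
grip_force: 0.0
```

Run:
```python
from h import *
s=robot.observe();print(s['tool_pos'],s['contact_force'],s['joint_efforts'])
d=np.load('pics/scene_3.npz')['d']
for u in (281,285,293):
  print(u,[tuple(int(t) for t in np.r_[wj(w),w[2]*1e3]) for v in range(216,224) for w in [bydepth('scene',u,v,d)]])
```

```text
[ 0.56497966 -0.05041617  0.0401246 ] [-0.28829381  0.48487591  0.14912605] [-3.57730263e-03 -5.09134305e+01 -1.90479755e+01  6.45270199e-02
  2.17483967e-02  1.17069212e-04]
281 [(-110, -97, 163), (-110, -94, 154), (-111, -94, 148), (-111, -93, 143), (-111, -88, 131), (-111, -88, 126), (-112, -88, 121), (-113, -23, 23)]
285 [(-100, -97, 161), (-100, -96, 155), (-100, -94, 147), (-100, -89, 136), (-100, -89, 131), (-100, -88, 125), (-101, -88, 120), (-101, -25, 25)]
293 [(-78, -94, 155), (-78, -96, 153), (-78, -94, 145), (-78, -91, 136), (-78, -87, 125), (-79, -89, 123), (-77, -35, 41), (-77, -35, 36)]
```

>>> play_rows --pt "0 0 0.05 0 0 0 0" --pt "0 0 0.1 0 0 0 0" --pt "0 0 0.15 0 0 0 0" --pt "0 0 0.15 0 0 0 0"

```text
time: 6.0
tool_pos: [0.565, -0.0504, 0.0386]
tool_rot: [-3.142, 0.0, 1.334]
contact_force: [0.4, 0.4, 0.4]
opening: 0.0002
grip_force: 0.0
```

Run:
```python
from h import *
z=np.load('pics/scene_0.npz');p,d=z['p'],z['d']
H=np.full(d.shape,np.nan)
W={}
for v in range(60,150):
  for u in range(55,150):
    if d[v,u]>0:
      w=bydepth('scene',u,v,d); 
      if w[2]>.1: W[u,v]=w
A=np.array(list(W.values()));i=np.argsort(A[:,2])[:25];print(A[i].round(3)[:25:2]);K=list(W);print([K[j] for j in i[:25:2]])
for n,uv in(('scene',(282,215)),('top',(357,194))):
  z=np.load(f'pics/{n}_0.npz');d=z['d'];print(n,np.median([bydepth(n,uv[0]+a,uv[1]+b,d)[2] for a in range(-4,5) for b in range(-2,3)]))
  # bench
for n,uv in(('scene',(300,260)),('top',(380,230))):
  d=np.load(f'pics/{n}_0.npz')['d'];print(n,np.median([bydepth(n,uv[0]+a,uv[1]+b,d)[2] for a in range(-4,5) for b in range(-2,3)]))
c=cv2.resize(p[50:150,50:160,::-1],(660,600),interpolation=cv2.INTER_CUBIC);cv2.imwrite('pics/g.png',c)
```

```text
Traceback (most recent call last):
  File "h.py", line 16, in bydepth
    o,r=ray(n,u,v); return o+r*d[int(v),int(u)]
        ~~~^^^^^^^
  File "h.py", line 8, in ray
    m=optics.camera_model(n); R=Rotation.from_euler('xyz',m['rotation']).as_matrix(); o=np.array(m['origin'])
ValueError: time passes only in moves, steps and waits
```

Too many calls to camera_model, so I'll cache it.

```bash
sed -i 's/m=optics.camera_model(n); R=/m=cam(n); R=/; s/^def snap/import functools\ncam=functools.lru_cache(lambda n: optics.camera_model(n))\ndef snap/' h.py
python3 - <<'E'
from h import *
z=np.load('pics/scene_0.npz');p,d=z['p'],z['d']
W={}
for v in range(60,150):
  for u in range(55,150):
    if d[v,u]>0:
      w=bydepth('scene',u,v,d)
      if w[2]>.1: W[u,v]=w
A=np.array(list(W.values()));i=np.argsort(A[:,2])[:30];K=list(W)
for j in i[::3]: print(K[j],A[j].round(3))
for n,uv in(('scene',(282,215)),('top',(357,194)),('scene',(300,260)),('top',(380,230))):
  d=np.load(f'pics/{n}_0.npz')['d'];print(n,np.median([bydepth(n,uv[0]+a,uv[1]+b,d)[2] for a in range(-4,5) for b in range(-2,3)]))
c=cv2.resize(p[50:150,50:160,::-1],(660,600),interpolation=cv2.INTER_CUBIC);cv2.imwrite('pics/g.png',c)
E
```

```text
(133, 120) [ 0.225 -0.42   0.226]
(129, 117) [ 0.213 -0.43   0.229]
(102, 136) [ 0.271 -0.509  0.23 ]
(134, 118) [ 0.225 -0.416  0.232]
(132, 119) [ 0.228 -0.421  0.233]
(100, 136) [ 0.274 -0.514  0.234]
(134, 116) [ 0.22  -0.414  0.236]
(135, 116) [ 0.223 -0.411  0.237]
(131, 117) [ 0.224 -0.423  0.238]
(130, 117) [ 0.224 -0.425  0.238]
scene 0.03171052045468503
top 0.030841102441357515
scene 0.0015273350046958178
top -0.001311860434166423
```

View pics/g.png

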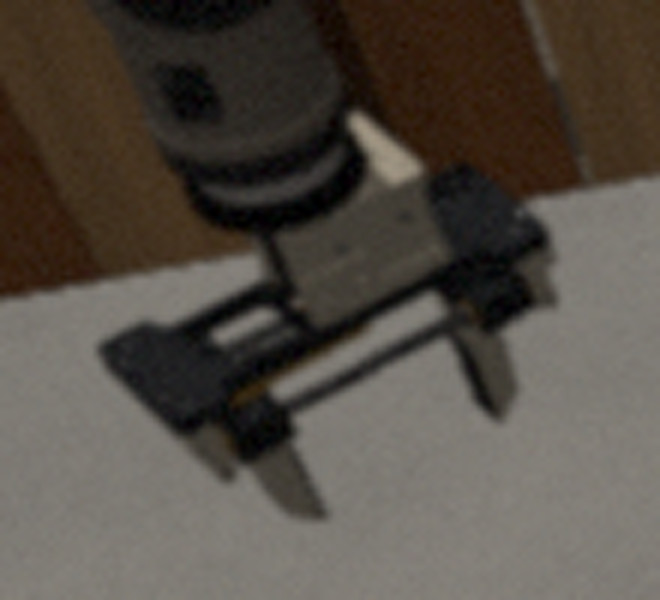

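The open fingertips are visible at crop (310,515) and (500,415). By depth they sit at z≈0.228, about 11 mm above the reported TCP height rather than 17 mm below it. The body's lower edge shows the same shift of about 28 mm, so I expect contact at a reported TCP z of about 20 mm.

>>> play_rows --pt "0 0 0.2 0 0 0 0" --pt "0 0 0.4 0 0 0 0" --pt "0 0 0.6 0 0 0 0" --pt "0 0 0.75 0 0 0 0" --pt "0 0 0.85 0 0 0 0" --pt "0 0 0.85 0 0 0 0"

```text
time: 6.6
tool_pos: [0.565, -0.0504, 0.03]
tool_rot: [-3.141, 0.0, 1.334]
contact_force: [-0.4, -0.6, -0.1]
opening: 0.0004
grip_force: 0.0
```

>>> play_rows --pt "0 0 0.1 0 0 0 0" --pt "0 0 0.2 0 0 0 0" --pt "0 0 0.3 0 0 0 0" --pt "0 0 0.3 0 0 0 0"

```text
time: 7.0
tool_pos: [0.5649, -0.0504, 0.0271]
tool_rot: [-3.141, 0.0, 1.334]
contact_force: [0.4, -0.4, -0.4]
opening: 0.0004
grip_force: 0.0
```

>>> play_rows --pt "0 0 0.1 0 0 0 0" --pt "0 0 0.2 0 0 0 0" --pt "0 0 0.2 0 0 0 0"

```text
time: 7.3
tool_pos: [0.5649, -0.0504, 0.0251]
tool_rot: [-3.141, 0.0, 1.334]
contact_force: [-0.4, 0.4, 0.3]
opening: 0.0004
grip_force: 0.0
```

>>> play_rows --pt "0 0 0.1 0 0 0 0" --pt "0 0 0.15 0 0 0 0" --pt "0 0 0.15 0 0 0 0"

```text
time: 7.6
tool_pos: [0.565, -0.0504, 0.0236]
tool_rot: [-3.141, 0.0, 1.334]
contact_force: [-0.7, 0.1, -0.2]
opening: 0.0002
grip_force: 0.0
```

>>> play_rows --pt "0 0 0.05 0 0 0 0" --pt "0 0 0.1 0 0 0 0" --pt "0 0 0.1 0 0 0 0"

```text
time: 7.9
tool_pos: [0.565, -0.0504, 0.0227]
tool_rot: [-3.142, 0.0, 1.334]
contact_force: [-0.5, 0.6, -1.2]
opening: 0.0005
grip_force: 0.0
```

>>> play_rows --pt "0 0 0.05 0 0 0 0" --pt "0 0 0.1 0 0 0 0" --pt "0 0 0.1 0 0 0 0"

```text
time: 8.2
tool_pos: [0.565, -0.0504, 0.0216]
tool_rot: [-3.142, 0.0, 1.334]
contact_force: [-0.4, 0.2, 0.2]
opening: 0.0007
grip_force: 0.0
```

>>> play_rows --pt "0 0 0.05 0 0 0 0" --pt "0 0 0.1 0 0 0 0" --pt "0 0 0.1 0 0 0 0"

```text
time: 8.5
tool_pos: [0.565, -0.0504, 0.0206]
tool_rot: [-3.142, 0.0, 1.334]
contact_force: [0.3, 0.1, -0.8]
opening: -0.0001
grip_force: 0.0
```

>>> play_rows --pt "0 0 0.05 0 0 0 0" --pt "0 0 0.1 0 0 0 0" --pt "0 0 0.1 0 0 0 0"

```text
time: 8.8
tool_pos: [0.5652, -0.0504, 0.0203]
tool_rot: [3.141, 0.0, 1.334]
contact_force: [-1.3, 0.2, 5.5]
opening: 0.0003
grip_force: 2.3
```

Contact came at a reported 20.4 mm, with a stiffness of about 8 N/mm. Next I press harder.

>>> play_rows --pt "0 0 0.07 0 0 0 0" --pt "0 0 0.14 0 0 0 0" --pt "0 0 0.14 0 0 0 0"

```text
time: 9.1
tool_pos: [0.5659, -0.0506, 0.0202]
tool_rot: [3.139, 0.0, 1.334]
contact_force: [-3.7, 1.8, 13.9]
opening: 0.0007
grip_force: 7.0
```

>>> play_rows --pt "0 0 0.05 0 0 0 0" --pt "0.2 0 0.05 0 0 0 0" --pt "0.5 0 0.05 0 0 0 0" --pt "0.8 0 0.05 0 0 0 0" --pt "1.1 0 0.05 0 0 0 0" --pt "1.3 0 0.05 0 0 0 0"

```text
time: 9.7
tool_pos: [0.5693, -0.0388, 0.0202]
tool_rot: [3.138, 0.001, 1.334]
contact_force: [-4.8, -4.0, 16.9]
opening: 0.0005
grip_force: 8.3
```

>>> play_rows --pt "0.3 0 0.02 0 0 0 0" --pt "0.6 0 0.02 0 0 0 0" --pt "0.9 0 0.02 0 0 0 0" --pt "1.2 0 0.02 0 0 0 0" --pt "1.5 0 0.02 0 0 0 0"

```text
time: 10.2
tool_pos: [0.5725, -0.0255, 0.0202]
tool_rot: [3.138, 0.003, 1.334]
contact_force: [-6.5, -8.4, 18.5]
opening: 0.0003
grip_force: 9.2
```

>>> play_rows --pt "0.3 -0.02 0 0 0 0 0" --pt "0.6 -0.03 0 0 0 0 0" --pt "0.9 -0.04 0 0 0 0 0" --pt "1.2 -0.04 0 0 0 0 0" --pt "1.5 -0.04 0 0 0 0 0"

```text
time: 10.7
tool_pos: [0.5761, -0.0107, 0.0202]
tool_rot: [3.137, 0.003, 1.334]
contact_force: [-4.9, -9.0, 18.1]
opening: 0.0004
grip_force: 8.5
```

>>> play_rows --pt "0.3 0 0 0 0 0 0" --pt "0.6 0 0 0 0 0 0" --pt "0.9 0 0 0 0 0 0" --pt "1.2 0 0 0 0 0 0" --pt "1.5 0 0 0 0 0 0" --pt "1.8 0 0 0 0 0 0"

```text
time: 11.3
tool_pos: [0.5805, 0.0071, 0.0202]
tool_rot: [3.137, 0.002, 1.334]
contact_force: [-3.1, -6.8, 17.3]
opening: 0.0005
grip_force: 8.3
```

>>> play_rows --pt "0.2 0 0 0 0 0 0" --pt "0.4 0 0 0 0 0 0" --pt "0.6 0 0 0 0 0 0" --pt "0.6 0 0 0 0 0 0"

```text
time: 11.7
tool_pos: [0.582, 0.0133, 0.0202]
tool_rot: [3.137, 0.001, 1.334]
contact_force: [-2.7, -5.8, 17.0]
opening: 0.0004
grip_force: 8.2
```

>>> play_rows --pt "0.1 0 0 0 0 0 0" --pt "0.2 0 0 0 0 0 0" --pt "0.3 0 0 0 0 0 0" --pt "0.3 0 0 0 0 0 0"

```text
time: 12.1
tool_pos: [0.5827, 0.0161, 0.0202]
tool_rot: [3.137, 0.002, 1.334]
contact_force: [-3.2, -6.4, 16.3]
opening: 0.0004
grip_force: 8.2
```

>>> play_rows --pt "0.1 0 0 0 0 0 0" --pt "0.2 0 0 0 0 0 0" --pt "0.3 0 0 0 0 0 0" --pt "0.3 0 0 0 0 0 0"

```text
time: 12.5
tool_pos: [0.5828, 0.0168, 0.0202]
tool_rot: [3.137, 0.005, 1.334]
contact_force: [-5.7, -16.1, 17.3]
opening: 0.0004
grip_force: 8.8
```

It stopped dead with the horizontal force rising to 17 N after about 69 mm of travel, so the strip is home. I push 1 mm more, then lift.

>>> play_rows --pt "0.05 0 0 0 0 0 0" --pt "0.05 0 0 0 0 0 0" --pt "0.05 0 -0.5 0 0 0 0" --pt "0 0 -2 0 0 0 0" --pt "0 0 -4 0 0 0 0" --pt "0 0 -7 0 0 0 0" --pt "-4 2 -10 0 0 0 0" --pt "-8 5 -10 0 0 0 0" --pt "-12 9 -10 0 0 0 0" --pt "-12 12 -10 0 0 0 0" --pt "-12 12 -10 0 0 0 0" --pt "-12 12 -10 0 0 0 0"

```text
time: 13.7
tool_pos: [0.6699, -0.124, 0.1164]
tool_rot: [-3.14, -0.0, 1.333]
contact_force: [-0.6, 0.7, -0.4]
opening: 0.0002
grip_force: 0.0
```

Run:
```python
from h import *
s=robot.observe();print(s['tool_pos'],s['contact_force'],wj(s['tool_pos']))
p,d=snap('scene','4');q,e=snap('top','4')
b=cv2.resize(p[170:260,255:375,::-1],(480,360),interpolation=cv2.INTER_CUBIC)
a=cv2.resize(q[150:235,275:385,::-1],(776,600)[:2],interpolation=cv2.INTER_CUBIC)
cv2.imwrite('pics/b4.png',cv2.resize(p[180:260,255:375,::-1],(800,533),interpolation=cv2.INTER_CUBIC))
```

```text
[ 0.66987024 -0.12401954  0.11641572] [-0.62630407  0.73029905 -0.41505736] [-136.8 -119.4]
```

View pics/b4.png

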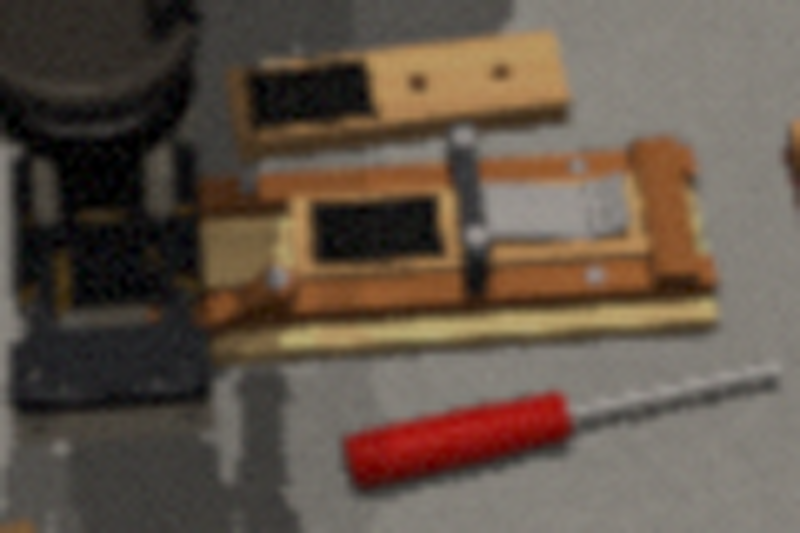

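The strip's nose is at the stop (645,240) and the whole strip is beyond (295,230). The button is still swung outwards near (230,305). Next I go down outside the knob.

>>> play_rows --pt "1 -1.2 2 0 0 0 0" --pt "2.2 -2.2 4 0 0 0 0" --pt "2.2 -2.2 6 0 0 0 0" --pt "2.2 -2.2 7.5 0 0 0 0" --pt "2.2 -2.2 8.3 0 0 0 0" --pt "2.2 -2.2 8.4 0 0 0 0" --pt "2.2 -2.2 8.4 0 0 0 0"

```text
time: 14.5
tool_pos: [0.6544, -0.0978, 0.0342]
tool_rot: [3.141, 0.0, 1.334]
contact_force: [-0.5, -1.2, 1.3]
opening: 0.0009
grip_force: 0.0
```

Run:
```python
from h import *
s=robot.observe();print(s['tool_pos'],s['contact_force'],wj(s['tool_pos']))
```

```text
[ 0.65437357 -0.09780245  0.03415306] [-0.53867672 -1.19583518  1.27067189] [-115.   -98.2]
```

>>> play_rows --pt "0 -0.5 0.2 0 0 0 0" --pt "0 -1.2 0.2 0 0 0 0" --pt "0 -1.7 0.2 0 0 0 0" --pt "0 -2.2 0.2 0 0 0 0" --pt "-0.3 -2.8 0.2 0 0 0 0" --pt "-0.4 -3.4 0.2 0 0 0 0" --pt "-0.5 -4.0 0.2 0 0 0 0" --pt "-0.6 -4.7 0.2 0 0 0 0" --pt "-0.6 -4.7 0.2 0 0 0 0"

```text
time: 15.4
tool_pos: [0.6058, -0.0921, 0.0315]
tool_rot: [-3.14, -0.0, 1.334]
contact_force: [0.6, -0.0, 1.3]
opening: 0.0003
grip_force: 0.3
```

>>> play_rows --pt "0.1 -0.6 0 0 0 0 0" --pt "0.2 -1.2 0 0 0 0 0" --pt "0.4 -2.0 0 0 0 0 0" --pt "0.8 -2.7 0 0 0 0 0" --pt "1.2 -3.2 0 0 0 0 0" --pt "1.6 -3.7 0 0 0 0 0" --pt "2.0 -4.0 0 0 0 0 0" --pt "2.4 -4.3 0 0 0 0 0" --pt "2.4 -4.3 0 0 0 0 0"

```text
time: 16.3
tool_pos: [0.5707, -0.0583, 0.0317]
tool_rot: [3.141, -0.0, 1.334]
contact_force: [0.7, -0.1, 0.4]
opening: 0.0006
grip_force: 0.5
```

Run:
```python
from h import *
s=robot.observe();print(s['tool_pos'],s['contact_force'],wj(s['tool_pos']))
p,d=snap('scene','5');q,e=snap('top','5')
b=cv2.resize(p[170:260,255:345,::-1],(500,500),interpolation=cv2.INTER_CUBIC)
a=cv2.resize(q[150:240,325:379,::-1],(300,500),interpolation=cv2.INTER_CUBIC)
cv2.imwrite('pics/c5.png',np.hstack([b,a]))
```

```text
[ 0.57074787 -0.05826053  0.0317328 ] [ 0.66197038 -0.06061414  0.44100065] [-96.2  -7.6]
```

View pics/c5.png

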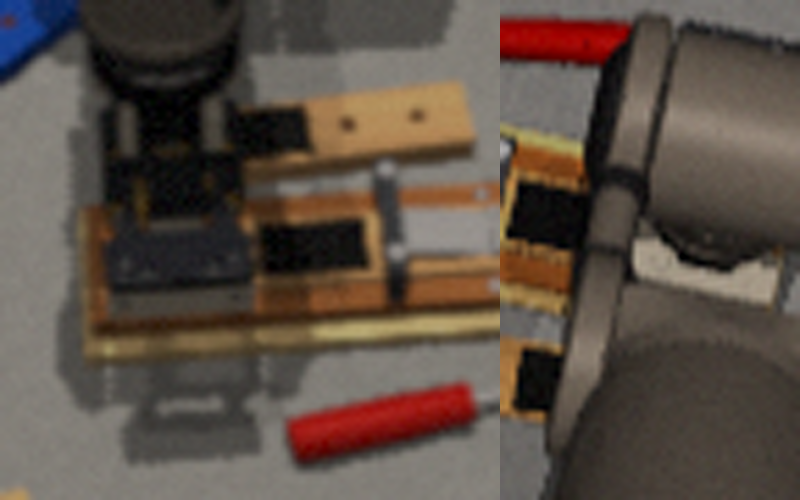

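The button no longer sticks out on the -y side; it is hidden under the gripper near (180,250). Next I go round behind it and push it towards +x.

>>> play_rows --pt "-0.5 0.7 0 0 0 0 0" --pt "-2.0 0.9 0 0 0 0 0" --pt "-3.7 0.9 0 0 0 0 0" --pt "-3.8 0 0 0 0 0 0" --pt "-3.8 -1.0 0 0 0 0 0" --pt "-3.8 -2.0 0 0 0 0 0" --pt "-3.4 -2.2 0 0 0 0 0" --pt "-2.9 -2.3 0 0 0 0 0" --pt "-2.3 -2.4 0 0 0 0 0" --pt "-1.7 -2.5 0 0 0 0 0" --pt "-1.1 -2.6 0 0 0 0 0" --pt "-0.5 -2.6 0 0 0 0 0" --pt "0.1 -2.6 0 0 0 0 0" --pt "0.6 -2.6 0 0 0 0 0" --pt "0.6 -2.6 0 0 0 0 0"

```text
time: 17.9
tool_pos: [0.5471, -0.0463, 0.0315]
tool_rot: [3.141, -0.0, 1.334]
contact_force: [-0.3, 0.0, -0.1]
opening: 0.0008
grip_force: 0.0
```

>>> play_rows --pt "0.2 0 0 0 0 0 0" --pt "0.4 0 0 0 0 0 0" --pt "0.5 0 0 0 0 0 0" --pt "0.5 0 0 0 0 0 0"

```text
time: 18.3
tool_pos: [0.548, -0.0425, 0.0316]
tool_rot: [-3.141, 0.001, 1.334]
contact_force: [-0.7, -2.2, -0.0]
opening: 0.0007
grip_force: 1.3
```

>>> play_rows --pt "0.1 0 0 0 0 0 0" --pt "0.15 0 0 0 0 0 0" --pt "0.15 0 0 0 0 0 0"

```text
time: 18.6
tool_pos: [0.5481, -0.0421, 0.0316]
tool_rot: [-3.141, 0.002, 1.334]
contact_force: [-3.5, -7.6, 0.8]
opening: 0.0002
grip_force: 4.1
```

It is against a hard stop with the finger at jig x≈-85.8, which is what b=1.57 predicts. I retreat and look.

>>> play_rows --pt "-1 0 0 0 0 0 0" --pt "-2.5 0 0 0 0 0 0" --pt "-3 0 -3 0 0 0 0" --pt "-3 0 -7 0 0 0 0" --pt "-7 0 -10 0 0 0 0" --pt "-12 0 -10 0 0 0 0" --pt "-17 0 -10 0 0 0 0" --pt "-20 0 -10 0 0 0 0" --pt "-20 0 -10 0 0 0 0" --pt "-20 0 -10 0 0 0 0"

```text
time: 19.6
tool_pos: [0.501, -0.236, 0.1315]
tool_rot: [3.141, -0.001, 1.331]
contact_force: [-0.2, 0.7, -0.6]
opening: 0.0004
grip_force: 0.0
```

Run:
```python
from h import *
s=robot.observe();print(s['tool_pos'],s['contact_force'])
p,d=snap('scene','6');q,e=snap('top','6')
b=cv2.resize(p[180:260,255:375,::-1],(600,400),interpolation=cv2.INTER_CUBIC)
cv2.imwrite('pics/b6.png',cv2.resize(p[180:260,255:375,::-1],(800,533),interpolation=cv2.INTER_CUBIC))
```

```text
[ 0.50104353 -0.23599323  0.13154185] [-0.16682741  0.65494877 -0.57210595]
```

View pics/b6.png

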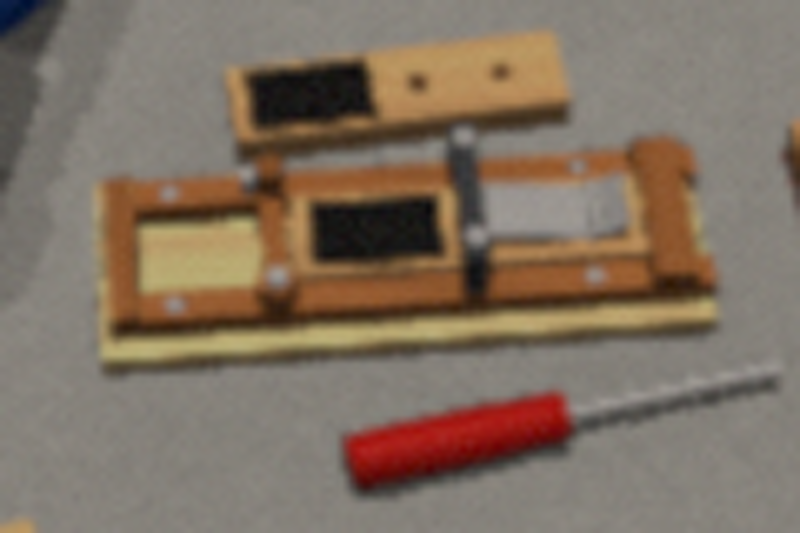

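The button lies straight across the channel, from the pivot at (277,275) to the knob at (268,165), just behind the strip's tail. The strip's nose is at the stop (645,240), and the spare and the screwdriver have not moved.

```bash
python3 -c "
from cell import robot
print(robot.hand_in())"
```

```text
the job is handed in; nothing more can be done
None
```

The strip is pushed fully home against the end stop, the turn-button lies straight across the channel behind it, and the job is handed in (no verdict was returned).

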